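Clear the broken glass and hold a bottle in the check fixture's V-block

TASK

Using the scraper block, not the fingers, sweep the three pieces of blue glass off the white board into the fixture's red tray while the bottle still waits on its yellow rest, and set the scraper back down upright on the table. Then lay the bottle lengthwise in the V-block, centred over its two halves and with its capped neck pointing away from the tray, and finish still holding it pressed firmly (about 10 to 40 N, no slamming) and evenly onto both sloping sides. Leave the spare bottle, the jar and the yellow bin alone.

Things in the scene. Friction and masses are not known exactly. Their poses are not given: they have to be found in the camera images.
- fixture: Fixed check fixture. Origin on the table; x across, y along its length (yaw varies), z up. White-topped board, x -100 to +110 mm, y -120 to +120 mm, its surface 30 mm above the table. The part with x below +10 mm is open: the glass lies there. The dark steel V-block stands at x +22 to +102 mm. A red tray (see tray_mid) joins the open part at the -y end.
- vee_near: The sloping faces of the V on the fixture's -x side (fixed). 90 degree V along y, in two halves, y -52 to -27 mm and +27 to +52 mm; in the 54 mm gap between them fingers can go down to the board. The V's lips stand 40 mm above the board. Origin on the board's surface, 30 mm above the table, under the V's axis; axes as the fixture.
- vee_far: The two sloping faces of the V on the fixture's +x side; same origin and axes as vee_near. All faces of the V are polished: glass slides on them with little friction (about 0.2).
- vee_seat (a point): Where the middle of the bottle's body lies when fully seated: midway between the V's halves, 42.5 mm above the board (72.5 mm above the table). Axes as the fixture: y along the V, -y end is the tray's.
- board_mid (a point): Middle of the open area of the white board, on its surface (fixture x -45 mm, y 0).
- tray_mid (a point): Middle of the red open tray's floor, 4 mm above the table. Tray: fixture x -100 to +10 mm, y -120 to -220 mm, walls 24 mm high (lower than the board), none on the board's side.
- shard0: Loose piece of thick blue glass, about 24 x 18 x 8 mm, 12 g, lying flat on the white board, within 22 mm in x of board_mid and between y -85 and +45 mm. Origin centre of underside.
- shard1: Second piece of blue glass, about 27 x 17 x 8 mm, likewise.
- shard2: Third piece of blue glass, about 21 x 20 x 8 mm, likewise.
- scraper: Loose scraper block, 150 g, upright on the table. Orange block 80 mm long (x), 30 mm thick (y), 25 mm high; on top a black handle rib 55 mm long (x), 16 mm thick (y), from 25 to 71 mm above the underside. Origin centre of underside. Pinch the rib across y; the two 80 mm long faces do the sweeping.
- bottle: Loose blue glass bottle with a white cap, about 0.2 kg, lying on its rest. Cylindrical body 46 mm in diameter, 110 mm long; origin on its axis at the middle of this body; x along the axis towards the neck. Body x -55 to +55 mm, then shoulder and 25 mm thick neck to x = +105 mm. On the rest its axis is 32 mm above the table.
- bottle_mouth (a point): Cap end of the bottle's neck, on its axis, 105 mm from its origin.
- rest: Fixed yellow rest, 124 x 70 mm: 4 mm base and two low rails along x (tops 14 mm above the table, 16 mm either side of the bottle's axis), absent in the middle 58 mm so that fingers can reach down on both sides of the bottle. Origin centre of underside; the bottle's neck points along its +x.
- spare_bottle: Bystander: upright blue bottle, 46 mm in diameter, 160 mm high. Origin centre of underside.
- cap_jar: Bystander: jar 60 mm in diameter, 85 mm high. Origin centre of underside.
- cap_bin: Bystander: small yellow open bin 90 x 75 x 50 mm. Origin centre of underside.

How it is judged:
On the way:
1. all three glass pieces lie in the red tray, with the bottle still on its rest (y of shard0 in the frame of fixture between -0.22 and -0.121 m and x of shard0 in the frame of fixture between -0.1 and 0.01 m and z of each of shard0, shard1, shard2 in the frame of fixture below 0.022 m and y of shard1 in the frame of fixture between -0.22 and -0.121 m and x of shard1 in the frame of fixture between -0.1 and 0.01 m and y of shard2 in the frame of fixture between -0.22 and -0.121 m and x of shard2 in the frame of fixture between -0.1 and 0.01 m and distance of bottle from where it was at the start of the episode below 0.03 m), for 0.2 s.
At the end, for the whole second after the job is handed in: Glass in the red tray; scraper upright on the table, let go; bottle in the V within 4 mm sideways and in height, 12 mm along it and 0.06 rad, neck away from the tray, at rest, touched by the fingers and pressed with over 4 N onto each side of the V (y of shard0 in the frame of fixture between -0.22 and -0.121 m and x of shard0 in the frame of fixture between -0.1 and 0.01 m and z of each of shard0, shard1, shard2 in the frame of fixture below 0.022 m and y of shard1 in the frame of fixture between -0.22 and -0.121 m and x of shard1 in the frame of fixture between -0.1 and 0.01 m and y of shard2 in the frame of fixture between -0.22 and -0.121 m and x of shard2 in the frame of fixture between -0.1 and 0.01 m and x of bottle in the frame of vee_seat between -0.004 and 0.004 m and y of bottle in the frame of vee_seat between -0.012 and 0.012 m and z of bottle in the frame of vee_seat between -0.004 and 0.004 m and angle between the x axis of bottle and the y axis of fixture, either way round below 0.06 rad and y of bottle_mouth in the frame of vee_seat above 0.05 m and contact force between bottle and vee_near above 4 N and contact force between bottle and vee_far above 4 N and contact force between bottle and the fingers above 2 N and linear speed of bottle below 0.02 m/s and height (world z) of scraper below 0.008 m and angle between scraper's own z axis and vertical below 0.15 rad and contact force between scraper and the fingers below 0.1 N); the arm keeps its last pose, push and grip.
It fails at once if the fingers or the arm touch a piece of glass (contact force between any of shard0, shard1, shard2 and the fingers above 0.5 N or contact force between any of shard0, shard1, shard2 and the arm above 0.5 N).
It fails at once if the bottle is slammed or forced into the V (over 80 N on one side) (contact force between bottle and vee_near above 80 N or contact force between bottle and vee_far above 80 N).
It fails at once if a bystander is shifted more than 30 mm or tipped (distance of any of spare_bottle, cap_jar, cap_bin from where it was at the start of the episode above 0.03 m or angle between any of spare_bottle, cap_jar, cap_bin's own z axis and vertical above 0.3 rad).
It also fails if it takes over 72 s, if anything falls off the work surface, if the arm or the gripper's body presses on something with over 40 N, if the wrist force passes 120 N, or if a joint passes its speed limit or range.

ROBOT

A 6-joint arm with a two-finger parallel gripper is mounted at the origin on the work surface. World frame = base frame: x ahead of the robot, y to its left, z up, the work surface at z = 0. Lengths are in m, angles in rad, forces in N, time in s.
With the tool pointing down it reaches from about 0.375 to 0.925 m from the base axis. Payload 5.7 kg.
Tool frame: the origin (TCP) lies at the very end of the fingers, on their centre line; the grasp point (between the pads) lies 19 mm behind it; z points along the fingers, y is the direction in which the jaws open and shut (so a half turn about z gives the same grasp; the last joint's range is limited). The gripper opens to 88 mm and grips with 3 to 60 N. Pads are 20 mm wide; open, the fingers measure 115 mm over their backs; the gripper's body (75 mm by 178 mm) begins 61 mm behind the grasp point.
Start: joints at [-1.38, 0.359, 1.51, -0, 1.272, -0.115], TCP at [0.181, -0.572, 0.223] pointing down, gripper open.
Joint ranges: [-2.97, 2.97], [-1.01, 2.36], [0.21, 2.38], [-0.96, 4.11], [0.2, 2.71], [-2.98, 2.98]. Speed limits (rad/s): [2.39, 2.39, 3.14, 3.14, 3.14, 3.14].

INTERFACE

Orientations are given as a rotation vector (axis times angle).
In Python, from plant import arm, eyes, close_job gives the robot as it stands.
- The arm moves only by the tool drive_tool, never from a script. Its argument "rows" is a list of rows, each a list of 7 numbers: the shift along the tool's x, y, z in cm, then the turn, a rotation vector about the tool's x, y, z in rad, then the closure in counts, from 0 (fully open) to 255 (shut). In form: [[x, y, z, ax, ay, az, gripper], ...]. A call has 1 to 10 rows; each row is the pose to reach, as a shift and turn from the pose commanded when the call began, along the tool's axes at that moment; what a row does not reach only later rows make up. A row lasts 1/8 s, in which the tool goes at most 62.5 mm and 10.7 degrees, less where a joint would pass 70% of its speed; a pose out of reach is approached as far as the arm can. A call with a gripper value outside its range is refused whole. The fingers move at their own pace and stop on an object; the grip force is fixed at half the most. Time passes only in rows, so rows that repeat a pose let the fingers close. It gives the time, the measured TCP pose, the force and the opening at its end, in the units of the state.
- arm.get_state(): the state, without advancing time (a new reading comes with each control period).
- eyes.snapshot(name): name is "scene" or "top" or "wrist"; returns a dict with "frame" (400x640x3 uint8, blue, green, red), "fx", "fy", "cx", "cy" (pixels), "pose" (4x4, takes a point from camera to world coordinates); the wrist camera has in their place "tool_from_camera" (4x4, takes a point from camera to tool coordinates, whose origin is the TCP and whose axes are the flange's). Camera axes: x right, y down, z forward; pixel columns grow to the right and rows downward; lengths in m; the calibration is good to about 2 mm. A picture is of the moment at which its call begins: read the wrist's pose just before it. There is no depth.
- close_job(): hands the job in, once; it reports no verdict.
The state is a dict: "time": time; "qpos": joint angles; "joint_vel": joint speeds; "joint_efforts": joint torques, N m; "ee_pos": TCP position; "orientation": TCP orientation; "wrist_force": force on the tool from outside, world axes, zero at the start; "wrist_torque": the same for the moment, N m; "finger_gap": opening from 0.0 (shut) to 1.0 (fully open).
Only numpy, scipy, OpenCV 4.12 (cv2) and the standard library are available. Lean on these libraries where they do the work, as an engineer would, in place of code of your own. Each camera call takes 0.05 s, during which the arm holds its last target. There are 200 camera calls.

## Working session

There is one attempt and no reset: what is moved stays moved. The work goes in short steps, Python scripts to look and compute and a tool call to move; the robot and the scene stay as the last step left them, time stands still between calls to the robot, and variables do not carry over. Pictures are saved under pics/ and viewed, about 8 in all and at most 12, crops included, and the job is handed in when it is done.

Besides the shell and the picture viewer there is one more tool, called after ">>>" in YAML: its name, and indented under it one key for each argument. drive_tool: Moves the arm, as the interface text tells. Its arguments: {"type":"object","properties":{"rows":{"type":"array","items":{"type":"array","items":{"type":"number"}}}},"required":["rows"]}

```bash
ls; mkdir -p pics; python3 - <<'E'
from plant import arm, eyes
import cv2,pickle
s=arm.get_state();print(s)
d={}
for n in("scene","top"):
    d[n]=eyes.snapshot(n);cv2.imwrite(f"pics/{n}0.png",d[n]["frame"]);print(n,{k:v for k,v in d[n].items() if k!="frame"})
pickle.dump(d,open("d0.pkl","wb"))
E
```

```text
pics
{'time': 0.0, 'qpos': array([-1.38008930e+00,  3.59508010e-01,  1.51144035e+00, -2.10834039e-05,
        1.27252224e+00, -1.15109670e-01]), 'joint_vel': array([-0.0003304 ,  0.00102706,  0.00062647, -0.0005088 , -0.00062624,
        0.00020125]), 'joint_efforts': array([-1.39252192e-03, -5.15382779e+01, -2.70726371e+01,  6.75021135e-02,
        3.52329668e-02, -1.62016677e-04]), 'ee_pos': array([ 0.18048773, -0.57146639,  0.22180481]), 'orientation': array([-3.10308198e+00, -4.78229916e-01,  1.43013195e-04]), 'wrist_force': array([0.39469784, 0.19559011, 0.09807235]), 'wrist_torque': array([-0.05747887,  0.00540593,  0.02015666]), 'finger_gap': 0.9998466862576618}
scene {'fx': 373.8715826650522, 'fy': 373.8715826650522, 'cx': 318.67114161614296, 'cy': 195.93970296586073, 'pose': array([[-0.7240186 ,  0.54583784, -0.42173228,  0.92128439],
       [ 0.68954174,  0.58881646, -0.42169582,  0.23740995],
       [ 0.01814537, -0.59611763, -0.80269204,  0.69552469],
       [ 0.        ,  0.        ,  0.        ,  1.        ]])}
top {'fx': 440.63147247304397, 'fy': 440.63147247304397, 'cx': 318.5360851032943, 'cy': 204.56448039889844, 'pose': array([[-0.02555791, -0.99800523,  0.05772653,  0.54203145],
       [-0.99964924,  0.02591563,  0.00545649, -0.08469254],
       [-0.00694162, -0.05756682, -0.99831752,  1.11640876],
       [ 0.        ,  0.        ,  0.        ,  1.        ]])}
```

View pics/top0.png

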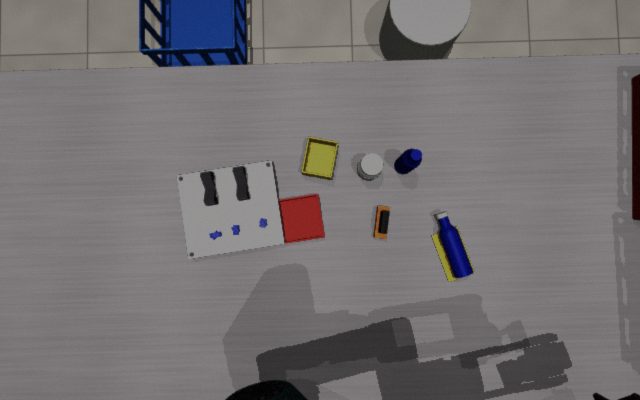

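View pics/scene0.png

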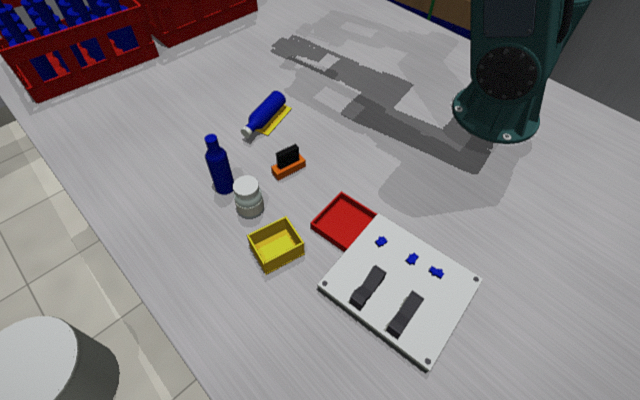

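The top view shows the V halves at (209,188) and (241,184), shards at (215,235), (236,229) and (263,223), the tray at (302,219), the scraper at (382,222), and the bottle from its cap at (441,215) to its tail at (462,275). The scene view agrees.

```bash
cat > h.py <<'E'
import numpy as np, cv2
from scipy.spatial.transform import Rotation as R
def ray(v,uv):
    P=v["pose"];d=P[:3,:3]@[(uv[0]-v["cx"])/v["fx"],(uv[1]-v["cy"])/v["fy"],1];return P[:3,3],d
def onplane(v,uv,z):
    o,d=ray(v,uv);return o+d*(z-o[2])/d[2]
def tri(vs,uvs):
    A=np.zeros((3,3));b=np.zeros(3)
    for v,uv in zip(vs,uvs):
        o,d=ray(v,uv);d=d/np.linalg.norm(d);M=np.eye(3)-np.outer(d,d);A+=M;b+=M@o
    return np.linalg.solve(A,b)
def proj(v,p):
    P=v["pose"];c=P[:3,:3].T@(np.asarray(p)-P[:3,3]);return np.array([v["cx"]+v["fx"]*c[0]/c[2],v["cy"]+v["fy"]*c[1]/c[2]])
def wrist():
    from plant import arm,eyes
    s=arm.get_state();T=np.eye(4);T[:3,:3]=R.from_rotvec(s["orientation"]).as_matrix();T[:3,3]=s["ee_pos"]
    v=eyes.snapshot("wrist");v["pose"]=T@v["tool_from_camera"];return v
def mask(f,name):
    h=cv2.cvtColor(f,cv2.COLOR_BGR2HSV)
    r={"blue":((110,150,60),(130,255,255)),"orange":((6,150,90),(18,255,255)),"red":((0,150,90),(4,255,255)),"yellow":((24,150,60),(34,255,255)),"white":((0,0,190),(180,25,255))}[name]
    return cv2.inRange(h,r[0],r[1])
def blobs(f,name,amin=20):
    m=mask(f,name);n,l,st,c=cv2.connectedComponentsWithStats(m)
    out=[]
    for i in range(1,n):
        if st[i,4]>=amin:
            q=cv2.minAreaRect(np.argwhere(l==i)[:,::-1].astype(np.float32));out.append((st[i,4],c[i].round(1),np.round(cv2.boxPoints(q),1)))
    return out
E
python3 - <<'E'
import pickle;from h import *
d=pickle.load(open("d0.pkl","rb"))
for n in d:
  print(n)
  for c in("blue","orange","red","yellow","white"):
    for a,cc,b in blobs(d[n]["frame"],c,25): 
        if a<15000: print(c,a,cc,b.tolist(), onplane(d[n],cc,0.03).round(3)[:2])
print(d["top"]["frame"][[215,200,165,310],[200,260,375,100]])
E
```

```text
scene
blue 52 [25.4  2.6] [[21.0, 0.0], [30.0, 0.0], [30.0, 5.0], [21.0, 5.0]] [ 0.743 -1.42 ]
blue 28 [36.6  0.9] [[32.0, 0.0], [42.0, 0.0], [42.0, 2.0], [32.0, 2.0]] [ 0.71  -1.407]
blue 70 [63.8  3.1] [[58.0, 6.0], [58.0, 0.0], [71.0, 0.0], [71.0, 6.0]] [ 0.646 -1.33 ]
blue 126 [104.7   6.3] [[94.5, 2.5], [101.5, -4.5], [116.0, 10.0], [109.0, 17.0]] [ 0.551 -1.216]
blue 84 [5.5 8. ] [[-2.200000047683716, 5.5], [10.5, 1.7999999523162842], [12.800000190734863, 9.600000381469727], [0.10000000149011612, 13.300000190734863]] [ 0.806 -1.426]
blue 26 [122.3   7.1] [[118.30000305175781, 8.5], [119.0, 4.800000190734863], [126.30000305175781, 6.300000190734863], [125.5999984741211, 9.899999618530273]] [ 0.508 -1.17 ]
blue 159 [36.2 16.7] [[24.899999618530273, 11.399999618530273], [31.700000762939453, 5.5], [47.5, 23.700000762939453], [40.70000076293945, 29.600000381469727]] [ 0.75  -1.299]
blue 139 [74.6 15.2] [[64.5, 11.100000381469727], [71.69999694824219, 4.699999809265137], [85.30000305175781, 20.0], [78.0, 26.399999618530273]] [ 0.652 -1.225]
blue 59 [14.4 16.6] [[8.0, 15.0], [12.5, 10
[... 7094 characters left out ...]
], [389.20001220703125, 207.0], [385.5, 238.3000030517578]] [ 0.557 -0.228]
red 1670 [301.6 218.1] [[278.6000061035156, 199.3000030517578], [317.3999938964844, 193.5], [323.8999938964844, 236.8000030517578], [285.1000061035156, 242.60000610351562]] [ 0.573 -0.036]
yellow 974 [319.9 158.6] [[301.29998779296875, 172.5], [308.1000061035156, 136.89999389648438], [337.6000061035156, 142.5], [330.79998779296875, 178.1999969482422]] [ 0.719 -0.085]
yellow 274 [442.8 257.4] [[430.70001220703125, 235.89999389648438], [437.29998779296875, 233.3000030517578], [455.20001220703125, 278.5], [448.6000061035156, 281.1000061035156]] [ 0.467 -0.38 ]
[[145 145 147]
 [149 148 150]
 [147 147 148]
 [125 122 126]]
```

```bash
python3 - <<'E'
import pickle;from h import *
from plant import eyes
v=eyes.snapshot("wrist");print(v["tool_from_camera"].round(4).tolist(),v["fx"],v["cx"],v["cy"])
d=pickle.load(open("d0.pkl","rb"));t,s=d["top"],d["scene"]
T=tri
print("shards",[T((t,s),p).round(4) for p in (((262.8,222.5),(380.8,241)),((235.5,229.3),(411.8,258.5)),((215.1,234.5),(436.1,271.8)))])
print("tray",onplane(t,(301.2,218.1),.012),onplane(s,(343.2,218.4),.014))
print("bottle",onplane(t,(454.3,246.6),.032+.01),onplane(t,(443.3,217.6),.032),onplane(t,(465.3,275.7),.032))
print("scraper",onplane(t,(381.5,222),.0125),onplane(s,(288.5,165),.0125), onplane(t,(387,222),.071))
E
```

```text
[[-0.0002, -0.9545, -0.2981, 0.0827], [1.0, -0.0003, 0.0002, -0.0004], [-0.0003, -0.2981, 0.9545, -0.162], [0.0, 0.0, 0.0, 1.0]] 327.83874356313663 320.8454432346909 198.5050799992782
shards [array([0.5635, 0.0591, 0.0398]), array([0.5487, 0.1262, 0.0396]), array([0.5374, 0.1759, 0.0405])]
tray [ 0.57304341 -0.0343414   0.012     ] [ 0.56604552 -0.04021232  0.014     ]
bottle [ 0.49358845 -0.40518971  0.042     ] [ 0.56472117 -0.38428952  0.032     ] [ 0.42187399 -0.43185772  0.032     ]
scraper [ 0.55810531 -0.23498591  0.0125    ] [ 0.55166386 -0.23861837  0.0125    ] [ 0.55691924 -0.24003153  0.071     ]
```

>>> drive_tool:
  rows:
    - [45.8,-20.7,0,0,0,0.45,0]
    - [45.8,-20.7,0,0,0,0.45,0]
    - [45.8,-20.7,0,0,0,0.45,0]
    - [45.8,-20.7,0,0,0,0.45,0]
    - [45.8,-20.7,0,0,0,0.45,0]
    - [45.8,-20.7,0,0,0,0.45,0]
    - [45.8,-20.7,0,0,0,0.45,0]
    - [45.8,-20.7,0,0,0,0.45,0]
    - [45.8,-20.7,0,0,0,0.45,0]
    - [45.8,-20.7,0,0,0,0.45,0]

```text
time: 1.4
ee_pos: [0.5548, -0.2365, 0.2222]
orientation: [3.134, -0.224, -0.002]
wrist_force: [0.0, -0.2, -0.4]
finger_gap: 1.0
```

```bash
python3 - <<'E'
import pickle;from h import *
v=wrist();pickle.dump(v,open("w1.pkl","wb"));cv2.imwrite("pics/w1.png",v["frame"])
for c in("blue","orange","red","yellow"):
    for a,cc,b in blobs(v["frame"],c,40): print(c,a,cc,b.tolist(),onplane(v,cc,.0125).round(4)[:2])
E
```

```text
blue 2351 [363.9  20.4] [[336.0, 0.0], [401.0, 0.0], [401.0, 50.0], [336.0, 50.0]] [ 0.7028 -0.3015]
blue 4863 [478.5 212.1] [[434.0, 157.39999389648438], [474.1000061035156, 141.3000030517578], [522.0999755859375, 261.20001220703125], [481.8999938964844, 277.20001220703125]] [ 0.4774 -0.4167]
blue 316 [ 58.8 205.1] [[49.0, 196.0], [70.0, 196.0], [70.0, 215.0], [49.0, 215.0]] [0.5579 0.0798]
blue 317 [  8.6 225.9] [[-0.0, 215.0], [19.0, 215.0], [19.0, 236.0], [0.0, 236.0]] [0.5411 0.1504]
orange 906 [318.6 160.4] [[306.0, 134.0], [332.0, 134.0], [332.0, 205.0], [306.0, 205.0]] [ 0.5671 -0.2352]
red 6981 [146.9 178.3] [[79.30000305175781, 149.3000030517578], [160.39999389648438, 115.5], [202.10000610351562, 215.5], [121.0, 249.3000030517578]] [ 0.5748 -0.0342]
yellow 7522 [143.1  40.2] [[88.0, 85.0], [88.0, 0.0], [194.0, 0.0], [194.0, 85.0]] [ 0.717  -0.0741]
yellow 69 [480.3 162.9] [[472.79998779296875, 161.1999969482422], [477.20001220703125, 154.8000030517578], [490.29998779296875, 163.5], [486.0, 170.0]] [ 0.5378 -0.4188]
yellow 1340 [449.4 219.2] [[425.70001220703125, 180.10000610351562], [444.8999938964844, 173.6999969482422], [473.79998779296875, 260.3999938964844], [454.6000061035156, 266.79998779296875]] [ 0.4732 -0.3818]
```

View pics/w1.png

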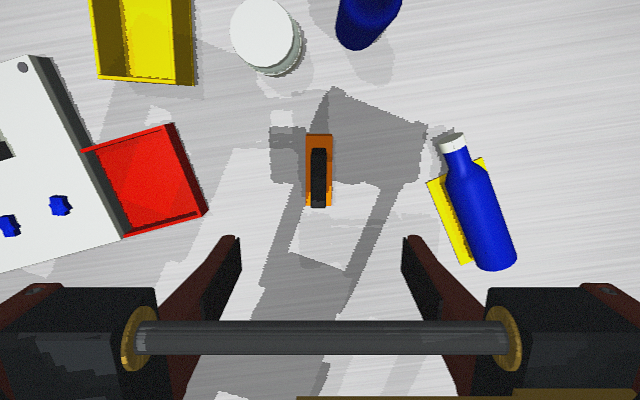

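```bash
python3 - <<'E'
import pickle;from h import *
v=pickle.load(open("w1.pkl","rb"));print(v["pose"][:3,3])
P=lambda u,r,z:onplane(v,(u,r),z).round(4)
print("ends",P(319,134,0),P(319,205,.025),"sides",P(306,170,.025),P(332,170,.025))
f=v["frame"].astype(int)
dark=(f.max(2)<60)[130:215,300:340]
ys,xs=np.nonzero(dark);print(ys.min()+130,ys.max()+130,xs.min()+300,xs.max()+300,dark.sum(1))
print("rib top ends",P(319,148,.071),P(319,208,.071))
d=pickle.load(open("d0.pkl","rb"));t,s=d["top"],d["scene"]
print("tri blk", tri((v,t),((319,169),(381.5,222))))
E
```

```text
[ 0.63675746 -0.24751638  0.38417787]
ends [ 0.5953 -0.2397  0.    ] [ 0.5179 -0.2286  0.025 ] sides [ 0.5607 -0.2201  0.025 ] [ 0.5566 -0.2489  0.025 ]
148 207 311 326 [ 0  0  0  0  0  0  0  0  0  0  0  0  0  0  0  0  0  0 12 14 14 14 14 14
 16 15 15 16 16 15 15 15 15 15 15 15 15 15 15 15 15 15 15 15 15 15 15 15
 15 15 15 15 15 15 15 15 15 15 15 15 15 15 15 15 15 15 15 15 15 15 13 14
 15 15 15 15 14 13  0  0  0  0  0  0  0]
rib top ends [ 0.5899 -0.2393  0.071 ] [ 0.5299 -0.2305  0.071 ]
tri blk [ 0.55804488 -0.23439352  0.01682566]
```

>>> drive_tool:
  rows:
    - [0.15,-0.25,6,0,0,0,0]
    - [0.15,-0.25,12,0,0,0,0]
    - [0.15,-0.25,17,0,0,0,0]
    - [0.15,-0.25,19.1,0,0,0,0]
    - [0.15,-0.25,19.1,0,0,0,0]
    - [0.15,-0.25,19.1,0,0,0,255]
    - [0.15,-0.25,19.1,0,0,0,255]
    - [0.15,-0.25,19.1,0,0,0,255]
    - [0.15,-0.25,19.1,0,0,0,255]
    - [0.15,-0.25,19.1,0,0,0,255]

```text
time: 2.7
ee_pos: [0.557, -0.2345, 0.0319]
orientation: [3.133, -0.226, 0.0]
wrist_force: [-0.2, 0.0, -0.4]
finger_gap: 0.475
```

>>> drive_tool:
  rows:
    - [0,0,0,0,0,0,255]
    - [0,0,0,0,0,0,255]
    - [0,0,0,0,0,0,255]
    - [0,0,0,0,0,0,255]
    - [0,0,-3,0,0,0,255]
    - [0,0,-9,0,0,0,255]
    - [0,0,-15,0,0,0,255]
    - [0,0,-20,0,0,0,255]
    - [0,0,-20,0,0,0,255]
    - [0,0,-20,0,0,0,255]

```text
time: 3.95
ee_pos: [0.5561, -0.2342, 0.2307]
orientation: [-3.133, 0.226, 0.002]
wrist_force: [0.8, -0.4, -2.0]
finger_gap: 0.18
```

>>> drive_tool:
  rows:
    - [-3,-8,0,0,0,-0.1,255]
    - [-6,-14,0,0,0,-0.18,255]
    - [-9,-20,0,0,0,-0.265,255]
    - [-11,-26,0,0,0,-0.265,255]
    - [-12.5,-31,0,0,0,-0.265,255]
    - [-13.5,-33.8,0,0,0,-0.265,255]
    - [-13.5,-33.8,0,0,0,-0.265,255]
    - [-13.5,-33.8,0,0,0,-0.265,255]
    - [-13.5,-33.8,0,0,0,-0.265,255]

```text
time: 5.08
ee_pos: [0.4718, 0.118, 0.2309]
orientation: [3.136, 0.187, -0.002]
wrist_force: [0.1, 0.4, -0.1]
finger_gap: 0.179
```

```bash
python3 - <<'E'
import pickle;from h import *
from plant import arm
v=wrist();pickle.dump(v,open("w2.pkl","wb"));cv2.imwrite("pics/w2.png",v["frame"])
print(v["pose"].round(4))
for c in("blue","orange","red","yellow"):
    for a,cc,b in blobs(v["frame"],c,40): print(c,a,cc,b.tolist(),onplane(v,cc,.038 if c=="blue" else .012).round(4)[:2])
E
```

```text
[[ 1.187e-01 -9.474e-01 -2.973e-01  5.540e-01]
 [-9.929e-01 -1.130e-01 -3.630e-02  1.285e-01]
 [ 8.000e-04  2.995e-01 -9.541e-01  3.928e-01]
 [ 0.000e+00  0.000e+00  0.000e+00  1.000e+00]]
blue 323 [386.8  95.4] [[376.29998779296875, 104.69999694824219], [380.70001220703125, 82.69999694824219], [398.20001220703125, 86.19999694824219], [393.79998779296875, 108.19999694824219]] [0.5623 0.0606]
blue 252 [321.2 102.5] [[311.70001220703125, 91.4000015258789], [327.8999938964844, 90.30000305175781], [329.5, 114.5999984741211], [313.29998779296875, 115.69999694824219]] [0.5473 0.127 ]
blue 293 [272.4 107.9] [[258.3999938964844, 103.4000015258789], [283.6000061035156, 96.69999694824219], [287.8999938964844, 113.0], [262.79998779296875, 119.69999694824219]] [0.5359 0.1769]
orange 2384 [321.1 195.4] [[294.0, 234.0], [294.0, 171.0], [348.0, 171.0], [348.0, 234.0]] [0.4393 0.1141]
red 1118 [488.1  91.2] [[423.79998779296875, 149.0], [432.6000061035156, 34.70000076293945], [527.0, 42.0], [518.0999755859375, 156.3000030517578]] [ 0.5806 -0.0547]
red 7347 [466.8  95.2] [[424.0, 142.89999389648438], [431.70001220703125, 42.400001525878906], [512.2999877929688, 48.599998474121094], [504.5, 149.10000610351562]] [ 0.5737 -0.0324]
yellow 333 [556.5   3.9] [[528.0, 0.0], [588.0, 0.0], [588.0, 12.0], [528.0, 12.0]] [ 0.672  -0.1014]
```

View pics/w2.png

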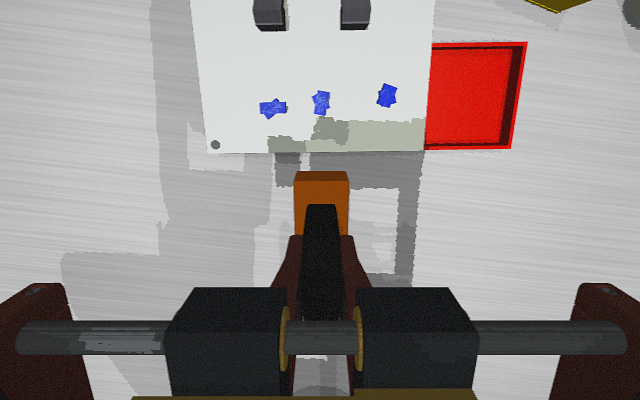

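```bash
cat >> h.py <<'E'
class Fx:
    def __init__(s,o,yaw): s.o=np.array(o);s.yaw=yaw;s.R=R.from_euler("z",yaw).as_matrix()
    def w(s,p): return s.o+s.R@np.asarray(p,float)
    def f(s,p): return s.R.T@(np.asarray(p,float)-s.o)
E
python3 - <<'E'
import pickle;from h import *
from scipy.optimize import least_squares
v=pickle.load(open("w2.pkl","rb"));d=pickle.load(open("d0.pkl","rb"))
f=v["frame"]
# refine board front edge, left & right edges by subpixel lines
g=cv2.cvtColor(f,cv2.COLOR_BGR2GRAY)
c=cv2.cornerSubPix(g,np.float32([[208,153],[424,149]]).reshape(-1,1,2),(5,5),(-1,-1),(3,50,.01)).reshape(-1,2);print(c)
a=onplane(v,c[0],.03);b=onplane(v,c[1],.03);print(a,b,np.linalg.norm(a-b))
y=(a-b)/np.linalg.norm(a-b);yaw=np.arctan2(-y[0],y[1]);mid=(a+b)/2;o=mid-np.array([np.cos(yaw),np.sin(yaw),0])*-.1;o[2]=0
F=Fx(o,yaw);print("fix",o,yaw)
pickle.dump(F.__dict__,open("fx.pkl","wb"))
for p in((386.8,95.4),(321.2,102.5),(272.4,107.9)):print("shard",F.f(onplane(v,p,.036)).round(4))
for n,w in((("w2",v),)+tuple(d.items())):
    im=w["frame"].copy()
    for z,pts in((.03,[(-.1,-.12),(.11,-.12),(.11,.12),(-.1,.12)]),(.07,[(.022,.027),(.102,.027),(.102,.052),(.022,.052)]),(.07,[(.022,-.027),(.102,-.027),(.102,-.052),(.022,-.052)]),(.024,[(-.1,-.12),(.01,-.12),(.01,-.22),(-.1,-.22)])):
        q=np.array([proj(w,F.w((*p,z))) for p in pts]);cv2.polylines(im,[np.int32(q*16)],True,(0,255,0),1,cv2.LINE_AA,4)
    cv2.imwrite(f"pics/o_{n}.png",im)
top=cv2.imread("pics/o_top.png")[140:270,160:340];top=cv2.resize(top,None,fx=3,fy=3,interpolation=cv2.INTER_NEAREST)
cv2.imwrite("pics/mix.png",np.vstack([cv2.imread("pics/o_w2.png")[:180],np.pad(top,((0,0),(0,100),(0,0)))]))
E
```

```text
[[208.      153.     ]
 [423.84335 149.85187]]
[0.47873421 0.24546817 0.03      ] [0.5106223  0.00799314 0.03      ] 0.2396064263180081
fix [0.59378872 0.14003919 0.        ] 0.13348130232898686
shard [-0.0418 -0.0749  0.036 ]
shard [-0.0478 -0.0067  0.036 ]
shard [-0.0525  0.0446  0.036 ]
```

View pics/mix.png

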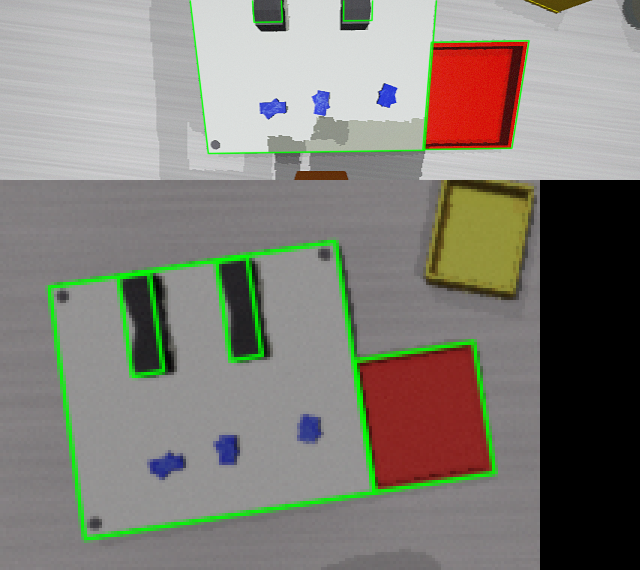

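The projected outline of the board, V halves and tray matches both views, so the fixture pose is good. I'll place the scraper behind the furthest shard.

>>> drive_tool:
  rows:
    - [3.8,-4.7,0,0,0,-0.0144,255]
    - [7.55,-9.46,2,0,0,-0.0144,255]
    - [7.55,-9.46,7,0,0,-0.0144,255]
    - [7.55,-9.46,12,0,0,-0.0144,255]
    - [7.55,-9.46,15,0,0,-0.0144,255]
    - [7.55,-9.46,16,0,0,-0.0144,255]
    - [7.55,-9.46,16.4,0,0,-0.0144,255]
    - [7.55,-9.46,16.7,0,0,-0.0144,255]
    - [7.55,-9.46,16.7,0,0,-0.0144,255]

```text
time: 6.25
ee_pos: [0.5362, 0.2224, 0.0657]
orientation: [-3.134, -0.212, -0.003]
wrist_force: [0.3, -0.5, -1.9]
finger_gap: 0.184
```

```bash
python3 - <<'E'
import pickle;from h import *
from plant import arm
F=Fx(0,0);F.__dict__=pickle.load(open("fx.pkl","rb"))
s=arm.get_state();print(F.f(s["ee_pos"]),2*np.arctan2(s["orientation"][1],s["orientation"][0]),F.yaw)
E
```

```text
[-0.04610561  0.08931535  0.06568178] -6.148155653259866 0.13348130232898686
```

>>> drive_tool:
  rows:
    - [0,0,0.15,0,0,0,255]
    - [0,0,0.25,0,0,0,255]
    - [0,0,0.25,0,0,0,255]

```text
time: 6.62
ee_pos: [0.5354, 0.2224, 0.0623]
orientation: [-3.134, -0.212, -0.0]
wrist_force: [-0.1, -0.5, -1.8]
finger_gap: 0.184
```

>>> drive_tool:
  rows:
    - [0,1.2,0,0,0,0,255]
    - [0,2.7,0,0,0,0,255]
    - [0,4.2,0,0,0,0,255]
    - [0,5.7,0,0,0,0,255]
    - [0,7.2,0,0,0,0,255]
    - [0,8.7,0,0,0,0,255]
    - [0,10.2,0,0,0,0,255]
    - [0,11.7,0,0,0,0,255]
    - [0,13.0,0,0,0,0,255]
    - [0,14.0,0,0,0,0,255]

```text
time: 7.88
ee_pos: [0.5544, 0.0827, 0.0622]
orientation: [-3.134, -0.212, 0.0]
wrist_force: [-0.2, 0.3, -0.8]
finger_gap: 0.18
```

>>> drive_tool:
  rows:
    - [0,1.0,0,0,0,0,255]
    - [0,2.2,0,0,0,0,255]
    - [0,3.4,0,0,0,0,255]
    - [0,4.6,0,0,0,0,255]
    - [0,5.8,0,0,0,0,255]
    - [0,7.0,0,0,0,0,255]
    - [0,7.8,0,0,0,0,255]
    - [0,7.8,0,0,0,0,255]
    - [0,7.8,0,0,0,0,255]

```text
time: 9.0
ee_pos: [0.5647, 0.0065, 0.0622]
orientation: [-3.134, -0.212, 0.0]
wrist_force: [0.4, -0.2, -1.5]
finger_gap: 0.182
```

```bash
python3 - <<'E'
import pickle;from h import *
from plant import arm,eyes
F=Fx(0,0);F.__dict__=pickle.load(open("fx.pkl","rb"))
s=arm.get_state();print(F.f(s["ee_pos"]),s["wrist_force"],s["finger_gap"])
for v,n in((eyes.snapshot("scene"),"s"),(eyes.snapshot("top"),"t")):
    cv2.imwrite(f"pics/sw_{n}.png",v["frame"])
    for a,cc,b in blobs(v["frame"],"blue",5):
        p=F.f(onplane(v,cc,.01)).round(3)
        if abs(p[0])<.2 and abs(p[1])<.26: print(n,a,cc,p)
a=cv2.imread("pics/sw_s.png")[170:320,290:470];cv2.imwrite("pics/sw.png",cv2.resize(a,None,fx=4,fy=4))
E
```

```text
[-0.04659316 -0.1284627   0.06216887] [ 0.36434669 -0.22821221 -1.45658049] 0.18195893965126758
s 46 [347.2 219.3] [-0.057 -0.168  0.01 ]
s 6 [349.8 242.2] [-0.015 -0.13   0.01 ]
```

View pics/sw.png

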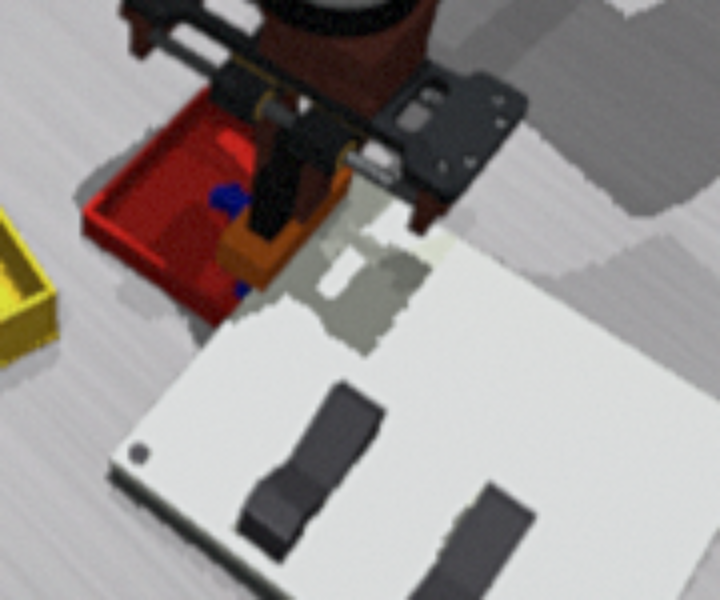

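>>> drive_tool:
  rows:
    - [0,0,-3,0,0,0,255]
    - [0,1,-8,0,0,0,255]
    - [-3,3,-13,0,0,0,255]
    - [-7,4,-17,0,0,0,255]
    - [-8.5,4,-17,0,0,0,255]
    - [-8.5,4,-17,0,0,0,255]
    - [-8.5,4,-17,0,0,0,255]

```text
time: 9.98
ee_pos: [0.486, -0.0442, 0.2307]
orientation: [-3.133, -0.213, 0.003]
wrist_force: [0.2, 0.1, -1.2]
finger_gap: 0.182
```

```bash
python3 - <<'E'
import pickle;from h import *
F=Fx(0,0);F.__dict__=pickle.load(open("fx.pkl","rb"))
v=wrist();pickle.dump(v,open("w3.pkl","wb"));cv2.imwrite("pics/w3.png",v["frame"])
for a,cc,b in blobs(v["frame"],"blue",20): print(a,cc,F.f(onplane(v,cc,.01)).round(3),F.f(onplane(v,cc,.036)).round(3))
E
```

```text
52 [595.9  12.5] [ 0.034 -0.453  0.01 ] [ 0.029 -0.433  0.036]
52 [583.7  14.1] [ 0.033 -0.44   0.01 ] [ 0.027 -0.422  0.036]
21 [618.9  10.4] [ 0.036 -0.476  0.01 ] [ 0.031 -0.455  0.036]
155 [282.4  65.8] [-0.018 -0.126  0.01 ] [-0.02  -0.129  0.036]
558 [308.1  98.5] [-0.052 -0.153  0.01 ] [-0.051 -0.154  0.036]
3617 [624.5 216.3] [-0.191 -0.545  0.01 ] [-0.181 -0.52   0.036]
```

View pics/w3.png

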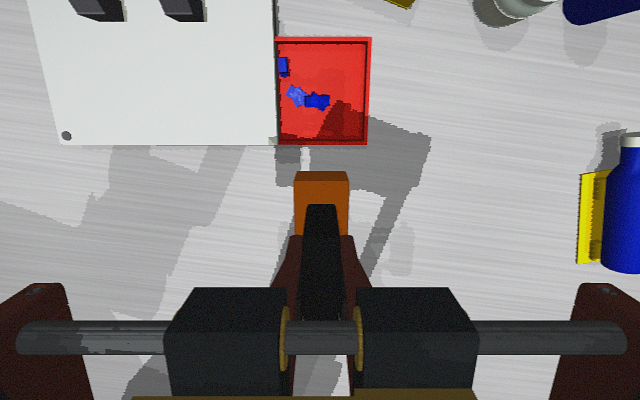

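```bash
python3 - <<'E'
import pickle;from h import *
F=Fx(0,0);F.__dict__=pickle.load(open("fx.pkl","rb"))
v=pickle.load(open("w3.pkl","rb"))
f=v["frame"];c=f[25:155,255:385];m=cv2.resize(c,None,fx=4,fy=4,interpolation=cv2.INTER_CUBIC)
cv2.imwrite("pics/w3c.png",m)
k=mask(f,"blue")[50:85,270:300];r=np.argwhere(k);print(r.min(0)+[50,270],r.max(0)+[50,270])
for z in(.004,.012,.022,.03):print(z,[F.f(onplane(v,p,z)).round(4).tolist() for p in((277,66),(288.5,66),(282,57),(282,76))])
print(F.f(v["pose"][:3,3]))
for p in ((-.018,-.12,.03),(-.018,-.12,.004)):print(proj(v,F.w(p)))
E
```

```text
[ 57 278] [ 76 287]
0.004 [[-0.0175, -0.119, 0.004], [-0.0174, -0.1317, 0.004], [-0.0083, -0.1249, 0.004], [-0.0278, -0.1242, 0.004]]
0.012 [[-0.0181, -0.12, 0.012], [-0.0181, -0.1325, 0.012], [-0.0091, -0.1257, 0.012], [-0.0282, -0.1251, 0.012]]
0.022 [[-0.0189, -0.1213, 0.022], [-0.0189, -0.1334, 0.022], [-0.0101, -0.1268, 0.022], [-0.0287, -0.1262, 0.022]]
0.03 [[-0.0195, -0.1223, 0.03], [-0.0195, -0.1341, 0.03], [-0.011, -0.1277, 0.03], [-0.0292, -0.1271, 0.03]]
[-0.04842362 -0.16768617  0.39261043]
[274.71144196  64.40199548]
[277.89060421  66.53744364]
```

View pics/w3c.png

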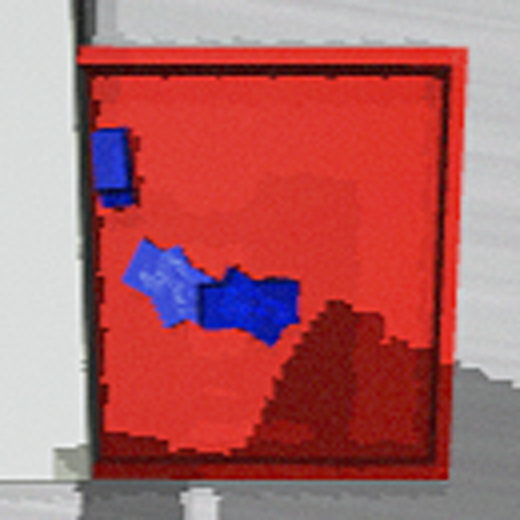

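The third shard (crop (112,165)) stands on edge against the board's side, so its underside could be outside the tray limit. I'll topple it by dragging the scraper's lower edge over the shard's top edge.

>>> drive_tool:
  rows:
    - [4,-1,0,0,0,0,255]
    - [9.4,-2.6,4,0,0,0,255]
    - [9.4,-2.6,9,0,0,0,255]
    - [9.4,-2.6,14,0,0,0,255]
    - [9.4,-2.6,16.4,0,0,0,255]
    - [9.4,-2.6,17,0,0,0,255]
    - [9.4,-2.6,17,0,0,0,255]

```text
time: 10.9
ee_pos: [0.576, -0.0061, 0.0617]
orientation: [-3.134, -0.213, 0.001]
wrist_force: [-0.6, -0.3, -1.2]
finger_gap: 0.184
```

```bash
python3 - <<'E'
import pickle;from h import *
from plant import arm
F=Fx(0,0);F.__dict__=pickle.load(open("fx.pkl","rb"))
s=arm.get_state();print(F.f(s["ee_pos"]),s["wrist_force"])
E
```

```text
[-0.03708367 -0.14250289  0.0616997 ] [-0.62536566 -0.30819514 -1.17180556]
```

Lower slowly (bottom now at about 30 mm).

>>> drive_tool:
  rows:
    - [0,0,0.2,0,0,0,255]
    - [0,0,0.4,0,0,0,255]
    - [0,0,0.5,0,0,0,255]
    - [0,0,0.55,0,0,0,255]
    - [0,0,0.55,0,0,0,255]

```text
time: 11.52
ee_pos: [0.5758, -0.0066, 0.0573]
orientation: [3.134, 0.212, 0.001]
wrist_force: [-1.9, -0.6, 5.1]
finger_gap: 0.182
```

>>> drive_tool:
  rows:
    - [0,0,0.1,0,0,0,255]
    - [0,0,0.15,0,0,0,255]
    - [0,0,0.15,0,0,0,255]

```text
time: 11.9
ee_pos: [0.5764, -0.0069, 0.0568]
orientation: [3.133, 0.212, 0.003]
wrist_force: [-3.6, -2.2, 13.7]
finger_gap: 0.182
```

>>> drive_tool:
  rows:
    - [0,0.1,-0.08,0,0,0,255]
    - [0,0.4,-0.08,0,0,0,255]
    - [0,0.8,-0.05,0,0,0,255]
    - [0,1.2,0,0,0,0,255]
    - [0,1.8,0,0,0,0,255]
    - [0,2.2,0,0,0,0,255]
    - [0,2.2,0,0,0,0,255]

```text
time: 12.78
ee_pos: [0.5785, -0.0284, 0.0549]
orientation: [-3.134, -0.211, 0.001]
wrist_force: [0.6, 0.1, -1.0]
finger_gap: 0.182
```

Now lift to the same viewpoint and look.

>>> drive_tool:
  rows:
    - [0,0,-3,0,0,0,255]
    - [-1,0,-8,0,0,0,255]
    - [-4,0,-13,0,0,0,255]
    - [-8,0,-17,0,0,0,255]
    - [-9.4,0,-17.6,0,0,0,255]
    - [-9.4,0,-17.6,0,0,0,255]
    - [-9.4,0,-17.6,0,0,0,255]

```text
time: 13.65
ee_pos: [0.4857, -0.0407, 0.2298]
orientation: [-3.134, -0.212, 0.002]
wrist_force: [0.3, 0.1, -1.1]
finger_gap: 0.181
```

```bash
python3 - <<'E'
import pickle;from h import *
F=Fx(0,0);F.__dict__=pickle.load(open("fx.pkl","rb"))
v=wrist();pickle.dump(v,open("w4.pkl","wb"))
for a,cc,b in blobs(v["frame"],"blue",20):
    if a<1500:print(a,cc,b.tolist(),F.f(onplane(v,cc,.01)).round(3))
u=proj(v,F.w((-.045,-.17,.01))).astype(int);x,y=max(u[0]-70,0),max(u[1]-70,0)
cv2.imwrite("pics/w4c.png",cv2.resize(v["frame"][y:y+140,x:x+140],None,fx=4,fy=4,interpolation=cv2.INTER_CUBIC))
E
```

```text
69 [596.9  11.8] [[586.5999755859375, 9.899999618530273], [599.2999877929688, 1.5], [606.7000122070312, 12.5], [594.0, 21.0]] [ 0.035 -0.45   0.01 ]
28 [609.2  11.6] [[604.0, 15.0], [609.2000122070312, 4.599999904632568], [614.7999877929688, 7.400000095367432], [609.5999755859375, 17.799999237060547]] [ 0.035 -0.462  0.01 ]
28 [587.2  18.2] [[582.9000244140625, 21.399999618530273], [586.0, 11.0], [594.0, 13.399999618530273], [590.9000244140625, 23.799999237060547]] [ 0.029 -0.441  0.01 ]
27 [580.7  17.3] [[576.7999877929688, 21.5], [580.5999755859375, 11.5], [584.5, 12.899999618530273], [580.7000122070312, 23.0]] [ 0.03  -0.434  0.01 ]
242 [299.3  67.7] [[288.1000061035156, 75.19999694824219], [290.70001220703125, 57.099998474121094], [311.0, 60.0], [308.3999938964844, 78.0999984741211]] [-0.019 -0.141  0.01 ]
554 [311.1  98.6] [[286.8999938964844, 102.69999694824219], [292.0, 84.19999694824219], [333.6000061035156, 95.69999694824219], [328.5, 114.0999984741211]] [-0.051 -0.153  0.01 ]
```

View pics/w4c.png

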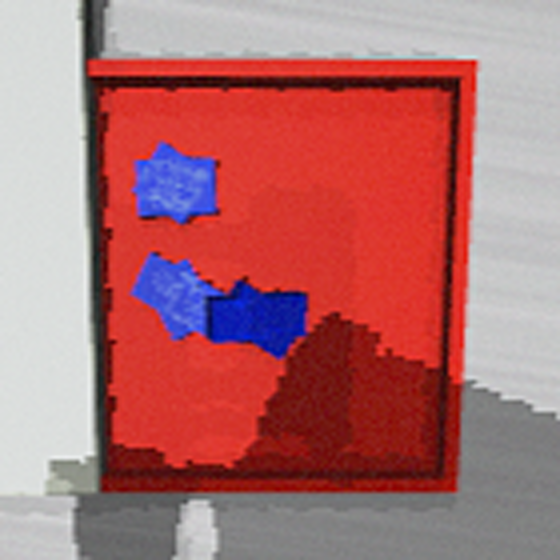

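All three pieces now lie flat in the tray (crop (175,185), (180,295), (257,318)), 20 mm or more inside its limits. Next, the scraper goes back down.

>>> drive_tool:
  rows:
    - [1.5,6,0,0,0,0,255]
    - [3,12,0,0,0,0,255]
    - [4.5,18,0,0,0,0,255]
    - [4.5,20.2,3,0,0,0,255]
    - [4.5,20.2,9,0,0,0,255]
    - [4.5,20.2,14,0,0,0,255]
    - [4.5,20.2,18,0,0,0,255]
    - [4.5,20.2,19.2,0,0,0,255]
    - [4.5,20.2,19.5,0,0,0,255]
    - [4.5,20.2,19.5,0,0,0,255]

```text
time: 14.95
ee_pos: [0.5585, -0.2354, 0.0372]
orientation: [3.133, 0.212, 0.003]
wrist_force: [0.4, -0.1, -1.6]
finger_gap: 0.182
```

>>> drive_tool:
  rows:
    - [0,0,0.1,0,0,0,255]
    - [0,0,0.2,0,0,0,255]
    - [0,0,0.25,0,0,0,255]
    - [0,0,0.25,0,0,0,255]

```text
time: 15.45
ee_pos: [0.5573, -0.2349, 0.0339]
orientation: [3.134, 0.212, 0.0]
wrist_force: [0.2, -0.6, -1.9]
finger_gap: 0.18
```

>>> drive_tool:
  rows:
    - [0,0,0.1,0,0,0,255]
    - [0,0,0.2,0,0,0,255]
    - [0,0,0.2,0,0,0,255]
    - [0,0,0.2,0,0,0,255]

```text
time: 15.95
ee_pos: [0.5572, -0.2349, 0.0316]
orientation: [-3.134, -0.212, 0.0]
wrist_force: [-0.1, -0.2, -1.5]
finger_gap: 0.181
```

>>> drive_tool:
  rows:
    - [0,0,0.05,0,0,0,255]
    - [0,0,0.1,0,0,0,255]
    - [0,0,0.1,0,0,0,255]

```text
time: 16.32
ee_pos: [0.5572, -0.2349, 0.0315]
orientation: [-3.134, -0.212, -0.0]
wrist_force: [-2.3, 0.8, 7.2]
finger_gap: 0.185
```

>>> drive_tool:
  rows:
    - [0,0,-0.05,0,0,0,150]
    - [0,0,-0.05,0,0,0,0]
    - [0,0,-0.05,0,0,0,0]
    - [0,0,-0.05,0,0,0,0]
    - [0,0,-0.05,0,0,0,0]
    - [0,0,-3,0,0,0,0]
    - [0,0,-8,0,0,0,0]
    - [0,0,-14,0,0,0,0]
    - [0,0,-20,0,0,0,0]

```text
time: 17.45
ee_pos: [0.5569, -0.2347, 0.2323]
orientation: [-3.134, -0.212, 0.001]
wrist_force: [0.5, -1.3, 0.9]
finger_gap: 1.002
```

```bash
python3 - <<'E'
from plant import arm
s=arm.get_state();print(s["qpos"].round(3),s["ee_pos"],s["orientation"],s["finger_gap"])
E
```

```text
[-0.513  0.357  1.488  0.     1.297  0.922] [ 0.55685428 -0.23474463  0.23230926] [-3.13406679e+00 -2.12101681e-01  6.64317814e-04] 1.0017989587764538
```

>>> drive_tool:
  rows:
    - [-3,6,0,0,0,-0.1,0]
    - [-6,12,0,0,0,-0.185,0]
    - [-8.6,16.3,0,0,0,-0.185,0]
    - [-8.6,16.3,0,0,0,-0.185,0]
    - [-8.6,16.3,0,0,0,-0.185,0]
    - [-8.6,16.3,0,0,0,-0.185,0]

```text
time: 18.2
ee_pos: [0.4945, -0.4065, 0.2305]
orientation: [-3.1, -0.503, 0.0]
wrist_force: [0.0, 0.0, -0.7]
finger_gap: 1.002
```

```bash
python3 - <<'E'
import pickle;from h import *
from plant import arm
s=arm.get_state();print(s["ee_pos"],s["orientation"])
v=wrist();pickle.dump(v,open("w5.pkl","wb"));cv2.imwrite("pics/w5.png",v["frame"])
print(v["pose"].round(3))
for c in("blue","yellow"):
  for a,cc,b in blobs(v["frame"],c,300): print(c,a,cc,b.tolist(),onplane(v,cc,.032))
E
```

```text
[ 0.49448424 -0.40646361  0.23049427] [-3.10010171e+00 -5.02955264e-01  9.85809184e-05]
[[ 0.316 -0.906 -0.283  0.573]
 [-0.949 -0.302 -0.094 -0.38 ]
 [-0.001  0.298 -0.955  0.393]
 [ 0.     0.     0.     1.   ]]
blue 4777 [319.2 177. ] [[300.0, 105.0], [339.0, 105.0], [339.0, 242.0], [300.0, 242.0]] [ 0.48954666 -0.40560862  0.032     ]
yellow 758 [295.1 182.1] [[290.0, 135.0], [301.0, 135.0], [301.0, 232.0], [290.0, 232.0]] [ 0.47526552 -0.38153798  0.032     ]
yellow 788 [343.4 182.1] [[338.0, 135.0], [348.0, 135.0], [348.0, 232.0], [338.0, 232.0]] [ 0.492587   -0.43352075  0.032     ]
```

View pics/w5.png

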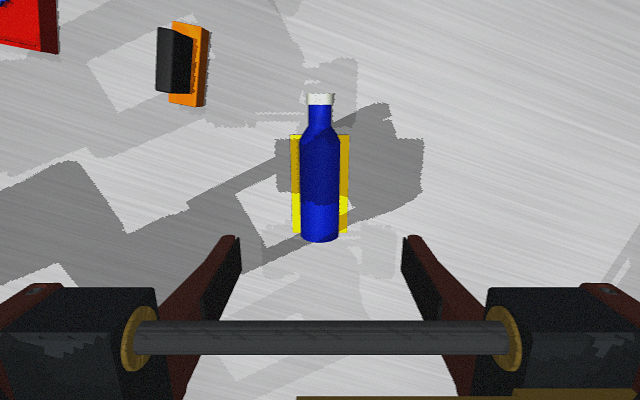

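```bash
python3 - <<'E'
import pickle;from h import *
v=pickle.load(open("w5.pkl","rb"));w=pickle.load(open("w1.pkl","rb"));t=pickle.load(open("d0.pkl","rb"))["top"]
T=np.array([.4945,-.4065,0]);yaw=2*np.arctan2(.503,3.1)
F=Fx(T,yaw);g=lambda u,r,z:(F.f(onplane(v,(u,r),z))*1000).round(1)
print("tail",g(319.5,242.5,.055),"cap",g(319.5,94,.04),g(319.5,94,.032),"rest ends",g(319.5,134.5,.004),g(319.5,232.5,.004),g(319.5,232.5,.014))
m=mask(v["frame"],"blue");print([(r,np.nonzero(m[r,280:360])[0][[0,-1]]+280) for r in(150,170,190,210,230)])
print("sides",g(300,200,.032),g(339,200,.032))
# cap triangulated from w5 and w1 (cap top face centre) and tail from w1
print("cap tri",tri((v,w),((320,97),(451.5,139))), "tail tri",tri((v,w),((319.5,240),(496,270))),"top: ", F.f(onplane(t,(442.3,214.5),.032)),F.f(onplane(t,(465,276),.05)))
E
```

```text
tail [-74.6   2.1  55. ] cap [84.8  1.9 40. ] [84.9  1.9 32. ] rest ends [39.9  2.1  4. ] [-84.3   2.3   4. ] [-80.    2.3  14. ]
[(150, array([300, 339])), (170, array([300, 338])), (190, array([301, 338])), (210, array([301, 338])), (230, array([301, 337]))]
sides [-31.7  24.6  32. ] [-31.7 -20.4  32. ]
cap tri [ 0.57242506 -0.37959903  0.03047739] tail tri [ 0.41392594 -0.42817984  0.03562641] top:  [ 0.08159641 -0.00153533  0.032     ] [-0.07362622  0.00467353  0.05      ]
```

Aligned: the bottle's body spans columns 301–338, its tail is at row 242 and its cap at row 94. Its origin is 20 mm behind and 2 mm sideways of the TCP.

>>> drive_tool:
  rows:
    - [-2,-0.2,4,0,0,0,0]
    - [-2,-0.2,10,0,0,0,0]
    - [-2,-0.2,16,0,0,0,0]
    - [-2,-0.2,20,0,0,0,0]
    - [-2,-0.2,21.7,0,0,0,0]
    - [-2,-0.2,21.7,0,0,0,0]
    - [-2,-0.2,21.7,0,0,0,255]
    - [-2,-0.2,21.7,0,0,0,255]
    - [-2,-0.2,21.7,0,0,0,255]
    - [-2,-0.2,21.7,0,0,0,255]

```text
time: 19.5
ee_pos: [0.4746, -0.4127, 0.0142]
orientation: [3.101, 0.501, 0.001]
wrist_force: [0.2, -0.6, -0.5]
finger_gap: 0.582
```

>>> drive_tool:
  rows:
    - [0,0,0,0,0,0,255]
    - [0,0,0,0,0,0,255]
    - [0,0,0,0,0,0,255]

```text
time: 19.88
ee_pos: [0.4739, -0.4112, 0.0138]
orientation: [-3.099, -0.5, 0.001]
wrist_force: [-0.6, 4.1, 4.6]
finger_gap: 0.513
```

>>> drive_tool:
  rows:
    - [0,0,-1,0,0,0,255]
    - [0,0,-4,0,0,0,255]
    - [0,0,-9,0,0,0,255]
    - [0,0,-14,0,0,0,255]
    - [0,0,-19,0,0,0,255]
    - [0,0,-21,0,0,0,255]
    - [0,0,-21,0,0,0,255]

```text
time: 20.75
ee_pos: [0.4753, -0.4136, 0.226]
orientation: [3.097, 0.5, 0.004]
wrist_force: [0.1, -0.3, -1.1]
finger_gap: 0.519
```

>>> drive_tool:
  rows:
    - [3,-3,0,0,0,-0.1,255]
    - [6,-8,0,0,0,-0.25,255]
    - [10,-13,0,0,0,-0.4,255]
    - [14,-18,0,0,0,-0.55,255]
    - [18,-23,0,0,0,-0.7,255]
    - [22,-28,0,0,0,-0.85,255]
    - [26,-33,0,0,0,-1.0,255]
    - [29,-38,0,0,0,-1.15,255]
    - [32,-43,0,0,0,-1.3,255]
    - [34.8,-47.4,0,0,0,-1.384,255]

```text
time: 22.0
ee_pos: [0.6547, 0.1492, 0.2215]
orientation: [-2.062, -2.368, 0.003]
wrist_force: [-0.0, -1.1, -2.0]
finger_gap: 0.52
```

```bash
python3 - <<'E'
import pickle;from h import *
F=Fx(0,0);F.__dict__=pickle.load(open("fx.pkl","rb"))
from plant import arm
s=arm.get_state();M=R.from_rotvec(s["orientation"]).as_matrix()
print("seatframe mm",(F.f(s["ee_pos"])-[.062,0,0])*1000,"yaw err",np.arctan2(M[1,0],M[0,0])-F.yaw-np.pi/2,M[:,2],s["wrist_force"],s["finger_gap"],s["qpos"])
v=wrist();pickle.dump(v,open("w6.pkl","wb"));cv2.imwrite("pics/w6.png",v["frame"])
for a,cc,b in blobs(v["frame"],"blue",300): print(a,cc,b.tolist())
E
```

```text
seatframe mm [ -0.4298076    1.0242845  221.50768188] yaw err 0.004257345850235517 [-2.94472751e-03 -2.74541627e-04 -9.99995627e-01] [-0.01206415 -1.06460946 -1.97433935] 0.5195735055501186 [ 1.21303542e-01  4.64060772e-01  1.34184845e+00  8.61165700e-05
  1.33863975e+00 -1.64552391e-02]
22130 [320.7 199.8] [[270.0, 59.0], [372.0, 59.0], [372.0, 320.0], [270.0, 320.0]]
2765 [321.  371.9] [[279.0, 394.0], [279.0, 355.0], [362.0, 355.0], [362.0, 394.0]]
```

View pics/w6.png

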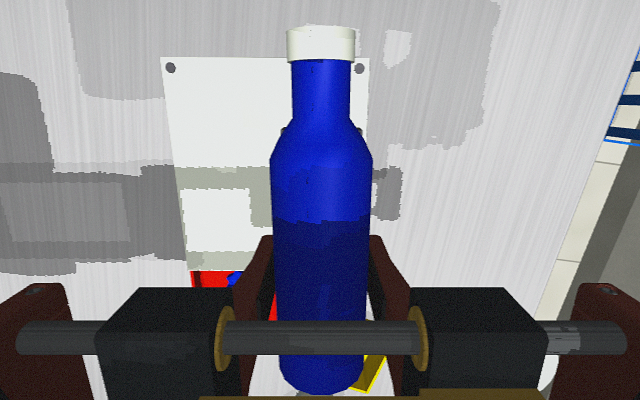

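The bottle is held upright and straight, centred at column 320.7, with its neck away from the tray. Descend to 7 mm above the seat.

>>> drive_tool:
  rows:
    - [-0.1,0.04,4,0,0,0,255]
    - [-0.1,0.04,9,0,0,0,255]
    - [-0.1,0.04,13,0,0,0,255]
    - [-0.1,0.04,15,0,0,0,255]
    - [-0.1,0.04,16,0,0,0,255]
    - [-0.1,0.04,16,0,0,0,255]
    - [-0.1,0.04,16,0,0,0,255]

```text
time: 22.92
ee_pos: [0.6573, 0.1462, 0.0652]
orientation: [2.067, 2.363, 0.003]
wrist_force: [0.9, -0.5, -1.9]
finger_gap: 0.518
```

```bash
cat > st.py <<'E'
import pickle;from h import *
F=Fx(0,0);F.__dict__=pickle.load(open("fx.pkl","rb"))
from plant import arm
s=arm.get_state();M=R.from_rotvec(s["orientation"]).as_matrix()
print("seat mm",((F.f(s["ee_pos"])-[.062,0,0])*1000).round(2),"yaw err",round(np.arctan2(M[1,0],M[0,0])-F.yaw-np.pi/2,4),"F fix",(F.R.T@s["wrist_force"]).round(1),"T fix",(F.R.T@s["wrist_torque"]).round(2),s["finger_gap"])
E
python3 st.py; python3 - <<'E'
import pickle;from h import *
v=pickle.load(open("w6.pkl","rb"));C=np.linalg.inv(v["tool_from_camera"])
w=dict(v,pose=v["tool_from_camera"])
print([proj(w,(x,0,-.018)).round(1) for x in (.105,.085)], proj(w,(.105,0,-.018-.0135)))
E
```

```text
seat mm [ 1.78 -2.35 65.24] yaw err -0.0001 F fix [ 0.8 -0.6 -1.9] T fix [-0.06 -0.09 -0.06] 0.5182727600561886
[array([319.4,  37.2]), array([319.5,  90. ])] [319.18909168  30.77294316]
```

>>> drive_tool:
  rows:
    - [0,0,0,0,0,0,255]
    - [0,0,0,0,0,0,255]

```text
time: 23.18
ee_pos: [0.6566, 0.1462, 0.0646]
orientation: [2.068, 2.364, 0.002]
wrist_force: [-0.7, -0.5, -2.0]
finger_gap: 0.52
```

```bash
python3 st.py
```

```text
seat mm [ 1.04 -2.26 64.6 ] yaw err -0.0001 F fix [-0.7 -0.4 -2. ] T fix [-0.01 -0.1   0.03] 0.5198731698265574
```

>>> drive_tool:
  rows:
    - [0,-0.1,0.2,0,0,0,255]
    - [0,-0.1,0.4,0,0,0,255]
    - [0,-0.1,0.6,0,0,0,255]
    - [0,-0.1,0.8,0,0,0,255]
    - [0,-0.1,0.8,0,0,0,255]
    - [0,-0.1,0.8,0,0,0,255]

```text
time: 23.92
ee_pos: [0.6551, 0.146, 0.0557]
orientation: [-2.068, -2.365, -0.0]
wrist_force: [-1.0, -0.8, -2.6]
finger_gap: 0.517
```

```bash
python3 st.py
```

```text
seat mm [-0.46 -2.27 55.66] yaw err -0.0 F fix [-1.  -0.6 -2.6] T fix [-0.02 -0.12  0.03] 0.516685858622194
```

>>> drive_tool:
  rows:
    - [0,0.03,0.05,0,0,0,255]
    - [0,0.03,0.1,0,0,0,255]
    - [0,0.03,0.1,0,0,0,255]

```text
time: 24.3
ee_pos: [0.655, 0.146, 0.0549]
orientation: [-2.068, -2.364, 0.001]
wrist_force: [-1.8, -0.5, 2.5]
finger_gap: 0.521
```

```bash
python3 st.py
```

```text
seat mm [-0.53 -2.26 54.88] yaw err 0.0 F fix [-1.8 -0.3  2.5] T fix [-0.09  0.19 -0.  ] 0.5211428723622716
```

>>> drive_tool:
  rows:
    - [0,-0.04,0.04,0,0,0,255]
    - [0,-0.04,0.08,0,0,0,255]
    - [0,-0.04,0.08,0,0,0,255]
    - [0,-0.04,0.08,0,0,0,255]

```text
time: 24.8
ee_pos: [0.6547, 0.146, 0.0545]
orientation: [-2.068, -2.364, 0.0]
wrist_force: [-4.0, -0.9, 6.6]
finger_gap: 0.517
```

```bash
python3 st.py
```

```text
seat mm [-0.81 -2.25 54.55] yaw err -0.0001 F fix [-4.1 -0.4  6.6] T fix [-0.07  0.54 -0.09] 0.5168928546850529
```

>>> drive_tool:
  rows:
    - [0,-0.06,0.04,0,0,0,255]
    - [0,-0.06,0.08,0,0,0,255]
    - [0,-0.06,0.1,0,0,0,255]
    - [0,-0.06,0.1,0,0,0,255]

```text
time: 25.3
ee_pos: [0.6548, 0.1459, 0.0545]
orientation: [2.068, 2.364, 0.002]
wrist_force: [-4.5, -1.0, 11.7]
finger_gap: 0.52
```

```bash
python3 st.py
```

```text
seat mm [-0.8  -2.31 54.49] yaw err -0.0003 F fix [-4.6 -0.4 11.7] T fix [-0.09  0.6  -0.05] 0.5204585125869781
```

>>> drive_tool:
  rows:
    - [0,-0.06,0.03,0,0,0,255]
    - [0,-0.1,0.07,0,0,0,255]
    - [0,-0.1,0.1,0,0,0,255]
    - [0,-0.1,0.1,0,0,0,255]

```text
time: 25.8
ee_pos: [0.6548, 0.1459, 0.0544]
orientation: [2.067, 2.363, 0.004]
wrist_force: [-5.1, -1.3, 15.1]
finger_gap: 0.519
```

```bash
python3 st.py
```

```text
seat mm [-0.79 -2.28 54.45] yaw err -0.0002 F fix [-5.3 -0.6 15.1] T fix [-0.08  0.66 -0.07] 0.5190719441302273
```

>>> drive_tool:
  rows:
    - [0,-0.08,0,0,0,0,255]
    - [0,-0.15,0,0,0,0,255]
    - [0,-0.15,0,0,0,0,255]

```text
time: 26.18
ee_pos: [0.6548, 0.1459, 0.0545]
orientation: [2.066, 2.361, 0.007]
wrist_force: [-1.3, -0.5, 12.2]
finger_gap: 0.513
```

```bash
python3 st.py
```

```text
seat mm [-0.76 -2.28 54.45] yaw err -0.0004 F fix [-1.3 -0.3 12.2] T fix [-0.06  0.14 -0.1 ] 0.5134949026762368
```

>>> drive_tool:
  rows:
    - [0,-0.03,0.06,0,0,0,255]
    - [0,-0.05,0.12,0,0,0,255]
    - [0,-0.06,0.2,0,0,0,255]
    - [0,-0.06,0.2,0,0,0,255]
    - [0,-0.06,0.2,0,0,0,255]

```text
time: 26.8
ee_pos: [0.6548, 0.1459, 0.0544]
orientation: [2.066, 2.36, 0.009]
wrist_force: [-3.5, -0.5, 24.2]
finger_gap: 0.516
```

```bash
python3 st.py; python3 - <<'E'
import pickle;from h import *
from plant import eyes
F=Fx(0,0);F.__dict__=pickle.load(open("fx.pkl","rb"))
v=eyes.snapshot("scene");t=eyes.snapshot("top")
for n,w in(("s",v),("t",t)):
  for c in("blue","orange"):
    for a,cc,b in blobs(w["frame"],c,20):
      p=F.f(onplane(w,cc,.012)).round(3)
      if abs(p[0])<.3 and abs(p[1])<.5: print(n,c,a,cc,p)
im=v["frame"].copy()
for p in((.062,-.055,.0955),(.062,.055,.0955),(.062,.105,.0725)): cv2.drawMarker(im,tuple(proj(v,F.w(p)).astype(int)),(0,255,0),0,6)
cv2.imwrite("pics/fin.png",im[60:390,160:560].repeat(2,0).repeat(2,1)[:600])
E
```

```text
seat mm [-0.72 -2.32 54.35] yaw err -0.0005 F fix [-3.5  0.  24.2] T fix [-0.05  0.69 -0.16] 0.5164526856405008
s blue 126 [351.6 224. ] [-0.053 -0.153  0.012]
s blue 64 [347.  237.1] [-0.02  -0.141  0.012]
s blue 120 [364.6 274.8] [ 0.027 -0.064  0.012]
s blue 37 [388.3 282.1] [ 0.011 -0.019  0.012]
s blue 843 [416.  314.5] [0.032 0.055 0.012]
s orange 296 [287.6 168.7] [-0.082 -0.364  0.012]
t blue 180 [413.  157.2] [ 0.063 -0.473  0.012]
t blue 147 [237.9 182.2] [ 0.071 -0.027  0.012]
t blue 38 [288.6 209.7] [-0.018 -0.142  0.012]
t blue 90 [295.  221.7] [-0.05  -0.153  0.012]
t orange 166 [380.1 222.1] [-0.085 -0.364  0.012]
```

View pics/fin.png

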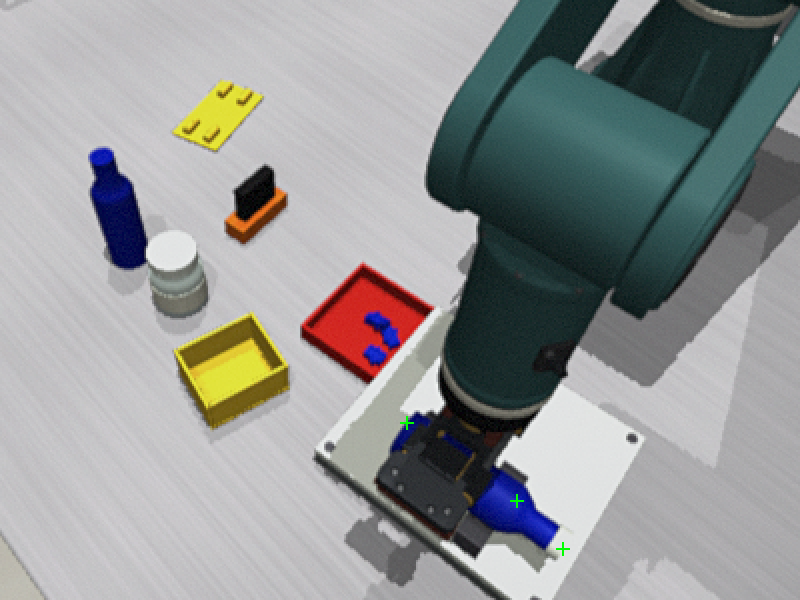

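>>> drive_tool:
  rows:
    - [0,-0.04,0,0,0,0,255]
    - [0,-0.04,0,0,0,0,255]
    - [0,-0.04,0,0,0,0,255]
    - [0,-0.04,0,0,0,0,255]

```text
time: 27.4
ee_pos: [0.6548, 0.1459, 0.0544]
orientation: [2.065, 2.36, 0.01]
wrist_force: [-3.1, -0.2, 24.0]
finger_gap: 0.515
```

```bash
python3 st.py && python3 -c "
from plant import close_job
print(close_job())"
```

```text
seat mm [-0.73 -2.28 54.37] yaw err -0.0004 F fix [-3.1  0.2 24. ] T fix [ 0.01  0.54 -0.16] 0.5154590269021424
the job is handed in; nothing more can be done
None
```

The glass is in the tray, the scraper is back on the table, and the bottle is held pressed in the V. I handed the job in at 27.4 s; it gave no verdict.

- **Glass:** I swept all three pieces into the tray with the scraper. One landed on edge against the board's side, so I toppled it flat by dragging the scraper over it. The last clear view showed them at fixture y of about -141, -142 and -163 mm, and the final pictures agree.
- **Scraper:** It stands upright on the table, released, where it was picked up.
- **Bottle:** It lies in the V with its neck away from the tray, about 0.7 mm off sideways by the tool's position. Along the V the tool reads -2.3 mm; the bottle seemed to sit 2–3 mm forward in the grip, so it should be near centre. Yaw error is under 0.001 rad, and its height is about 0.1 mm from the seat.
- **Pressing force:** Holding steady at about 24 N on the wrist, roughly 26 N allowing for the bottle's weight. I worked out each side from the wrist force: about 20 N on the far side and 16 N on the near side, so slightly uneven but well over 4 N.
- **Other objects:** The spare bottle, the jar and the bin look undisturbed in the final picture.

No final check failed.

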